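# Load the sprung check scale to its green band

### The arm

A 6-joint arm with a two-finger parallel gripper is mounted at the origin on a cart in front of the work surface, level with it; the furniture and walls round the work are solid. World frame = base frame: x ahead of the robot, y to its left, z up, the work surface at z = 0. Lengths are in m, angles in degrees, forces in N, time in s.
With the tool pointing down it reaches from about 0.25 to 0.725 m from the base axis. Payload 9.7 kg.
Tool frame: the origin (TCP) lies between the finger pads; the fingertips stand 19 mm ahead of it and the grasp point (between the pads) is the TCP; z points along the fingers, y is the line along which they close (so a half turn about z gives the same grasp; the last joint's range is limited). The gripper opens to 85 mm and grips with 20 to 120 N. Pads are 22 mm wide; open, the fingers measure 114 mm over their backs; the gripper's body (76 mm by 85 mm) begins 54 mm behind the grasp point. The pads swing forward as they close: fully open they stand 13 mm farther back than shut.
Start: joints at [76.834, 4.979, 10.078, 95.1, 0, 90], TCP at [0.125, 0.536, 0.25] pointing down, gripper open.
Joint ranges: [-179.16, 179.16], [-48.56, 103.87], [-65.8, 70.77], [-126.05, 130.52], [-82.76, 87.17], [-180, 180]. Speed limits (degrees/s): [127.2, 127.2, 147.25, 180, 180, 180].

### API

Orientations are given as a 3x3 rotation matrix whose columns are the frame's x, y, z axes.
In Python, from rig import sense, capture, camera_model, close_job gives the robot as it stands.
- The arm moves only by the tool play_rows, never from a script. Its argument "commands" is a list of rows, each an object of numbers: "rx", "ry", "rz": the turn, a rotation vector about the tool's x, y, z as a fraction of full scale; "tx", "ty", "tz": the shift along the tool's x, y, z as a fraction of full scale; "claw": the opening, from -1 (shut) to 1 (fully open), so that 0 is half open. A call has 1 to 20 rows; each row is the pose to reach, as a shift and turn from the pose commanded when the call began, along the tool's axes at that moment; what a row does not reach only later rows make up. Full scale, the value 1, is 0.2 m for a shift and 45 degrees for a turn. A row lasts 1/12 s, in which the tool goes at most 41.7 mm and 7.16 degrees, less where a joint would pass 70% of its speed; a pose out of reach is approached as far as the arm can. A call with a number of a shift or a turn outside -1 to 1 is refused whole. A call with a gripper value outside its range is refused whole. The fingers move at their own pace and stop on an object; "squeeze" is the grip in N (left out, the last holds). Time passes only in rows, so rows that repeat a pose let the fingers close. It gives the time, the measured TCP pose, the force, the opening and the grip force at its end, in the units of the state.
- sense(): the state, without advancing time (a new reading comes with each control period).
- capture(name): name is "scene" or "side" or "wrist"; returns (picture, depth): 420x560x3 uint8, red, green, blue; 420x560 float32, m along the optical axis (not along the pixel's ray), 0 where there is no reading.
- camera_model(name): a dict with "vertical_fov" (degrees; the focal length in pixels is half the picture's height over the tangent of half this angle, whatever the lens; pixels are square), "cx", "cy" (the principal point, pixels), "cam_to_world" (4x4, takes a point from camera to world coordinates); the wrist camera has in their place "tool_from_camera" (4x4, takes a point from camera to tool coordinates, whose origin is the TCP and whose axes are the flange's). Camera axes: x right, y up, looking along -z (the intrinsics and any distortion apply to the point x, -y, -z); pixel columns grow to the right and rows downward; lengths in m; the calibration is good to about 2 mm. A picture is of the moment at which its call begins: read the wrist's pose just before it. camera_model takes no time and is no camera call.
- close_job(): hands the job in; it is judged then, once.
The state is a dict: "time": time; "q": joint angles; "joint_velocities": joint speeds; "tau": joint torques, N m; "eef_pos": TCP position; "tool_rot": TCP orientation; "wrist_force": force on the tool from outside, world axes, zero at the start; "torque": the same for the moment, N m; "grip_width": opening from 0.0 (shut) to 1.0 (fully open); "finger_force": force on a finger pad.
Only numpy, scipy, OpenCV 4.12 (cv2) and the standard library are available. Lean on these libraries where they do the work, as an engineer would, in place of code of your own. Each camera call takes 0.05 s, during which the arm holds its last target. There are 200 camera calls.

### The job

Load the sprung scale: put the slotted brass weights on its flat upright blade one at a time, each pushed down over the blade until it lies flat on the seat or on the weight below it, until the red pointer has sunk into the green band; then stop and leave the other weights lying on the bench. The blade may stand swivelled a good way to either side, so feel for it gently by turning the weight on top of it; never press the pan down to its stop or push hard, and leave the other things where they are.

Things in the scene. Friction and masses are not known exactly. Their poses are not given: they have to be found in the camera images.
- scale: the scale, fixed to the bench: dark base plate 120 x 116 mm, grey housing 96 mm square up to 90 mm high; origin at the centre of the base's underside; its front (-x of this body) carries a white graduated plate with a green band, beside which the red pointer moves. z up
- pan (a joint): sinking of the sprung pan, m: 0 = top of its travel, 0.046 = hard stop (beyond 0.042 is forbidden). Spring 218 N/m; one weight sinks it 8 to 10 mm. The empty pan has an unknown tare and starts at 0.008 to 0.017. The red pointer is in the green band from 0.023 to 0.0326
- seat (a point): centre of the top of the round black seat (36 mm across, 16 mm high) on the aluminium pan (84 mm across), on the blade's vertical axis: where the lowest weight's underside comes to rest. Sinks with the pan; 0.165 m above the bench at joint 0. Axes as the scale's, z up
- blade_top (a point): top of the flat upright steel blade, on its axis, 40 mm above the seat; blade 24 x 6 mm in section. Its long side lies up to 50 degrees either way from the scale's x axis (swivels stiffly, 0.035 N m); no reading gives this angle (these axes are the scale's): find it by feel or camera. A slot enters when aligned to about 8 degrees. Two weights fit, always enough
- weight_a_mid (a point): centre (half-way up) of one of three alike brass weights: a square plate 44 x 44 mm, 16 mm thick, with rounded edges, about 200 g (each a little different), lying flat on the bench. A straight slot 28.5 x 10.5 mm goes right through its middle, top to bottom; the slot's long side runs along the point's x axis, z is up. Grip it across two opposite sides (44 mm).
- weight_b_mid (a point): centre (half-way up) of one of three alike brass weights: a square plate 44 x 44 mm, 16 mm thick, with rounded edges, about 200 g (each a little different), lying flat on the bench. A straight slot 28.5 x 10.5 mm goes right through its middle, top to bottom; the slot's long side runs along the point's x axis, z is up. Grip it across two opposite sides (44 mm).
- weight_c_mid (a point): centre (half-way up) of one of three alike brass weights: a square plate 44 x 44 mm, 16 mm thick, with rounded edges, about 200 g (each a little different), lying flat on the bench. A straight slot 28.5 x 10.5 mm goes right through its middle, top to bottom; the slot's long side runs along the point's x axis, z is up. Grip it across two opposite sides (44 mm).
- vial_black: clear glass vial with black cap, 25 mm wide, 49 mm high, standing; origin under its centre. Bystander
- vial_red: small vial with red cap, 20 mm wide, 41 mm high, standing; origin under its centre. Bystander
- petri: closed petri dish, 60 mm across, 14 mm high; origin under its centre. Bystander
- tape_roll: yellow roll of tape lying flat, 81 mm across, 19 mm high; origin under its centre. Bystander
Things that resemble listed ones, but are neither listed nor needed, are in the scene too. Leave any turquoise look-alike of the part that bears weight_b_mid alone.

How it is judged:
By the outcome, as a careful person would: the job done as asked, in the order asked, and still so for the second after the job is handed in, with the robot touching nothing.
It also fails if it takes over 72 s, if anything falls off the work surface, if the arm or the gripper's body presses on something with over 40 N, if the wrist force passes 120 N, or if a joint passes its speed limit or range.

## Working session

There is one attempt and no reset: what is moved stays moved. The work goes in short steps, Python scripts to look and compute and a tool call to move; the robot and the scene stay as the last step left them, time stands still between calls to the robot, and variables do not carry over. Pictures are saved under pics/ and viewed, at most 10 in all, crops included, and the job is handed in when it is done.

Besides the shell and the picture viewer there is one more tool, called after ">>>" by a JSON object that holds its "api" and its "payload", one argument or row to a line. play_rows: Moves the arm, as the interface text tells. Its arguments: {"type":"object","properties":{"commands":{"type":"array"},"squeeze":{"type":"number"}},"required":["commands"]}

```bash
ls; mkdir -p pics; cat > h.py <<'E'
import numpy as np,cv2
from rig import sense,capture,camera_model,close_job
def model(n):
    m=camera_model(n); f=210/np.tan(np.radians(m['vertical_fov']/2))
    if n=='wrist':
        s=sense(); T=np.eye(4); T[:3,:3]=np.array(s['tool_rot']); T[:3,3]=s['eef_pos']; M=T@np.array(m['tool_from_camera'])
    else: M=np.array(m['cam_to_world'])
    return f,m['cx'],m['cy'],M
def cloud(n):
    f,cx,cy,M=model(n); p,d=capture(n); v,u=np.mgrid[0:420,0:560]
    P=np.stack([(u-cx)/f*d,-(v-cy)/f*d,-d],-1)@M[:3,:3].T+M[:3,3]; P[d==0]=np.nan
    return p,d,P
def save(p,name,k=1): cv2.imwrite('pics/'+name,cv2.resize(p[:,:,::-1],None,fx=k,fy=k,interpolation=cv2.INTER_CUBIC))
E
python3 - <<'E'
from h import *
print(sense()); print({k:v for k,v in camera_model('scene').items()}); print(camera_model('wrist'))
a={}
for n in('scene','side','wrist'):
    p,d,P=cloud(n); np.savez('pics/%s0.npz'%n,p=p,d=d,P=P); a[n]=p
save(a['scene'],'s0.png',1.4)
save(np.hstack([a['side'],a['wrist']]),'sw0.png',0.71)
E
```

```text
pics
{'time': 0.0, 'q': array([ 7.68323562e+01,  5.01122523e+00,  1.00323543e+01,  9.50988536e+01,
       -6.52724047e-04,  9.00000035e+01]), 'joint_velocities': array([-0.02836558,  0.1010692 , -0.05466927, -0.07770473, -0.01094018,
       -0.0658064 ]), 'tau': array([-8.46755847e-04, -5.20387709e+01,  4.64804792e+01,  1.61671301e-02,
       -4.85246710e-05, -7.29650282e-06]), 'eef_pos': array([0.12524546, 0.53533313, 0.24956304]), 'tool_rot': array([[-9.73707692e-01,  2.27800882e-01, -2.97930504e-04],
       [ 2.27801077e-01,  9.73706792e-01, -1.32347693e-03],
       [-1.13922559e-05, -1.35654855e-03, -9.99999080e-01]]), 'wrist_force': array([-0.03507703,  0.58290013,  0.0103633 ]), 'torque': array([ 0.02382976, -0.01570183,  0.04802703]), 'finger_force': 0.0, 'grip_width': 0.9983326411137828}
{'vertical_fov': 45.07913356126737, 'cx': 276.8833025133985, 'cy': 210.18938861330872, 'cam_to_world': array([[-0.8814636 ,  0.37734016, -0.28396535,  0.2507642 ],
       [-0.47197924, -0.68347053,  0.5568695 ,  0.59131163],
       [ 0.01604728,  0.62488594,  0.78055111,  0.94106448],
       [ 0.        ,  0.        ,  0.        ,  1.        ]])}
{'vertical_fov': 62.41536675063333, 'cx': 278.45043800146135, 'cy': 204.97728706679155, 'tool_from_camera': array([[-7.11951664e-05,  9.48111514e-01,  3.17937970e-01,
         8.14781344e-02],
       [ 9.99999997e-01,  6.04607248e-05,  4.36300730e-05,
        -7.37501974e-05],
       [ 2.21434144e-05,  3.17937972e-01, -9.48111515e-01,
        -1.23468859e-01],
       [ 0.00000000e+00,  0.00000000e+00,  0.00000000e+00,
         1.00000000e+00]])}
```

View pics/s0.png

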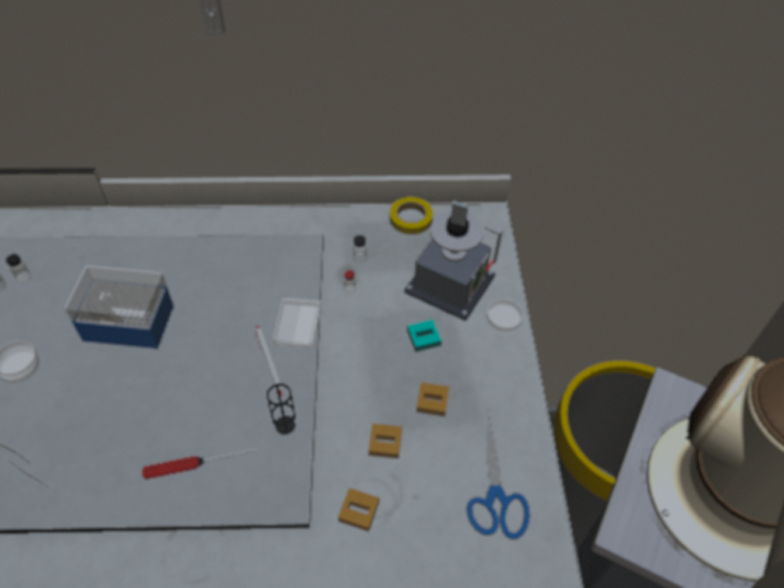

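View pics/sw0.png

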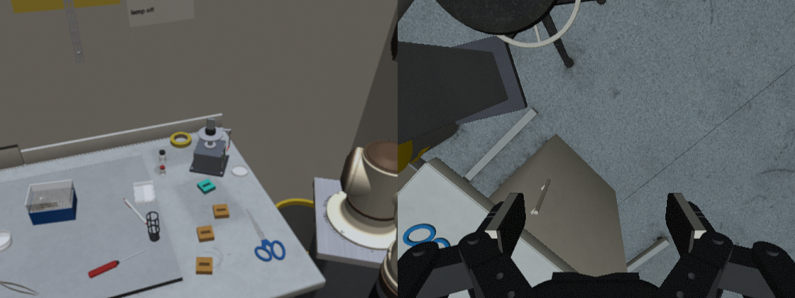

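Scene picture (1.4x): brass weights at (433,398), (386,440) and (359,508). The turquoise look-alike is at (424,334), so I leave it alone. The scale is at (455,260) with its blade at (459,212).

```bash
cat > m.py <<'E'
from h import *
out=[]
for n in('scene','side'):
    z=np.load('pics/%s0.npz'%n); p,P=z['p'],z['P']
    hsv=cv2.cvtColor(p,cv2.COLOR_RGB2HSV)
    m=((hsv[...,0]>8)&(hsv[...,0]<22)&(hsv[...,1]>150)&(hsv[...,2]>90)).astype('uint8')
    k,l,st,c=cv2.connectedComponentsWithStats(m)
    for i in range(1,k):
        if st[i,4]<80: continue
        q=P[l==i]; q=q[q[:,2]>0.012]
        if len(q)<30: continue
        r=cv2.minAreaRect((q[:,:2]*1000).astype('float32'))
        x0,y0,w,h=st[i,:4]; # slot: pixels in filled contour not in mask
        cs,_=cv2.findContours((l==i).astype('uint8'),cv2.RETR_EXTERNAL,cv2.CHAIN_APPROX_NONE)
        f=np.zeros_like(m); cv2.drawContours(f,cs,-1,1,-1); f[l==i]=0
        # project slot pixels on plane z=.016
        ff,cx,cy,M=model(n); v,u=np.nonzero(f); D=np.stack([(u-cx)/ff,-(v-cy)/ff,-np.ones(len(u))],-1)@M[:3,:3].T
        S=(M[:3,3]+D*((0.016-M[2,3])/D[:,2])[:,None])[:,:2]; a=None
        if len(S)>5:
            w_,V=np.linalg.eigh(np.cov(S.T)); a=np.degrees(np.arctan2(V[1,1],V[0,1]))%180
        print(n,st[i],c[i].round(),r,'z',np.median(q[:,2]).round(4),'slot',len(S),S.mean(0).round(4),a)
    if 1:
      q=P.reshape(-1,3)
      for lo,hi in((.075,.1),(.13,.146),(.15,.175),(.18,.25)):
        s=q[(q[:,2]>lo)&(q[:,2]<hi)&(abs(q[:,0]-.3)<.3)&(q[:,1]<0.3)&(q[:,1]>-.5)]
        if len(s): print(n,lo,len(s),s.min(0).round(3),s.max(0).round(3),s.mean(0).round(3),cv2.minAreaRect((s[:,:2]*1000).astype('float32')))
z=np.load('pics/scene0.npz'); a=z['p'][130:240,270:390]
z=np.load('pics/side0.npz'); b=z['p'][150:260,250:370]
save(np.hstack([a,b]),'c0.png',3.3)
for uv in((325,152),(327,160),(325,168),(310,168),(340,168),(294,152),(258,172),(250,196),(360,225)): print(uv,np.load('pics/scene0.npz')['P'][uv[1],uv[0]].round(4))
E
python3 m.py
```

```text
scene [299 275  20  19 226] [309. 284.] ((435.03594970703125, 73.8362808227539), (37.00316619873047, 44.10990905761719), 18.11970329284668) z 0.0164 slot 74 [0.4351 0.0742] 16.678254923217963
scene [265 304  21  20 230] [275. 314.] ((464.8309631347656, 168.2435302734375), (37.230831146240234, 41.787261962890625), 22.065372467041016) z 0.0163 slot 106 [0.4643 0.1679] 26.96138618575955
scene [244 351  25  26 309] [256. 363.] ((447.7381896972656, 275.54949951171875), (38.907161712646484, 42.57123565673828), 9.599839210510254) z 0.0163 slot 123 [0.4482 0.2754] 4.9403934367362865
scene 0.075 2455 [ 0.    -0.5    0.075] [0.6   0.236 0.1  ] [ 0.392 -0.195  0.085] ((378.3125, -155.45223999023438), (611.8638916015625, 646.1292114257812), 14.968839645385742)
scene 0.13 1654 [ 0.   -0.5   0.13] [0.6   0.077 0.146] [ 0.401 -0.214  0.138] ((327.79425048828125, -121.70321655273438), (372.7143249511719, 670.6444091796875), 29.916105270385742)
scene 0.15 1953 [ 0.   -0.5   0.15] [0.599 0.076 0.175] [ 0.31  -0.211  0.163] ((318.29095458984375, -128.58334350585938), (349.1767272949219, 671.12426757812
[... 750 characters left out ...]
3038330078)
side 0.15 1764 [ 0.   -0.5   0.15] [0.6   0.076 0.175] [ 0.294 -0.193  0.162] ((316.6250305175781, -132.1324462890625), (354.12994384765625, 670.5399169921875), 29.17025375366211)
side 0.18 5954 [ 0.   -0.5   0.18] [0.6   0.078 0.25 ] [ 0.239 -0.166  0.217] ((289.85345458984375, -144.4058837890625), (369.77899169921875, 702.71484375), 36.61574172973633)
(325, 152) [ 0.5144 -0.1451  0.1756]
(327, 160) [ 0.5073 -0.1444  0.1554]
(325, 168) [ 0.5054 -0.1329  0.1419]
(310, 168) [ 0.5361 -0.1225  0.1357]
(340, 168) [ 0.4785 -0.1542  0.136 ]
(294, 152) [ 0.6462 -0.2744 -0.    ]
(258, 172) [ 0.669  -0.1242  0.0522]
(250, 196) [ 0.6526 -0.0572  0.0419]
(360, 225) [ 0.3999 -0.1237  0.0145]
```

View pics/c0.png

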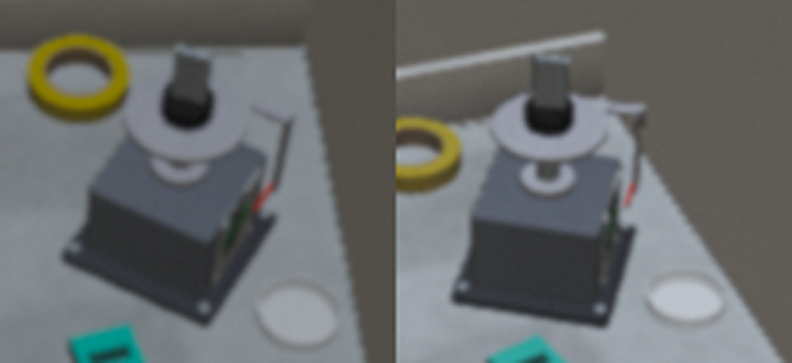

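Both crops show the blade nearly broadside to the cameras, upright on the black seat at about crop (190,80). The red pointer is beside the plate at (262,200). All three brass weights fit the description: square, brass, slotted, and not turquoise. I take the nearest one, at (0.448, 0.275), first.

>>> {"api": "play_rows", "payload": {
  "commands": [
    {"tx": -0.93,"ty": -0.45,"rz": 1,"claw": 1},
    {"tx": -0.93,"ty": -0.45,"rz": 1,"claw": 1},
    {"tx": -0.93,"ty": -0.45,"rz": 1,"claw": 1},
    {"tx": -0.93,"ty": -0.45,"rz": 1,"claw": 1},
    {"tx": -0.93,"ty": -0.45,"rz": 1,"claw": 1},
    {"tx": -0.93,"ty": -0.45,"rz": 1,"claw": 1},
    {"tx": -0.93,"ty": -0.45,"rz": 1,"claw": 1},
    {"tx": -0.93,"ty": -0.45,"rz": 1,"claw": 1}
  ]
}}

```text
schema error: expected keys rx, ry, rz, tx, ty, tz, claw
```

```bash
cat >> h.py <<'E'
def to(x,y,z,yaw):
    s=sense(); R=np.array(s['tool_rot']); d=np.array([x,y,z])-s['eef_pos']
    t=R.T@d/0.2; c=np.degrees(np.arctan2(R[1,0],R[0,0])); dy=(c-yaw+180)%360-180
    print('pos',np.round(s['eef_pos'],4),'yaw',round(c,2),'q6',round(s['q'][5],1),'t',round(s['time'],2),'F',np.round(s['wrist_force'],2),'-> tx ty tz',t.round(4),'rz',round(dy/45,3))
E
python3 -c "
from h import *
to(.448,.275,.15,97)"
```

```text
pos [0.1252 0.5354 0.2497] yaw 166.83 q6 90.0 t 0.15 F [ 0.69 -0.08 -0.77] -> tx ty tz [-1.868  -0.8996  0.4996] rz 1.552
```

>>> {"api": "play_rows", "payload": {
  "commands": [
    {"rx": 0,"ry": 0,"tz": 0,"tx": -0.93,"ty": -0.45,"rz": 1,"claw": 1},
    {"rx": 0,"ry": 0,"tz": 0,"tx": -0.93,"ty": -0.45,"rz": 1,"claw": 1},
    {"rx": 0,"ry": 0,"tz": 0,"tx": -0.93,"ty": -0.45,"rz": 1,"claw": 1},
    {"rx": 0,"ry": 0,"tz": 0,"tx": -0.93,"ty": -0.45,"rz": 1,"claw": 1},
    {"rx": 0,"ry": 0,"tz": 0,"tx": -0.93,"ty": -0.45,"rz": 1,"claw": 1},
    {"rx": 0,"ry": 0,"tz": 0,"tx": -0.93,"ty": -0.45,"rz": 1,"claw": 1},
    {"rx": 0,"ry": 0,"tz": 0,"tx": -0.93,"ty": -0.45,"rz": 1,"claw": 1},
    {"rx": 0,"ry": 0,"tz": 0,"tx": -0.93,"ty": -0.45,"rz": 1,"claw": 1}
  ]
}}

```text
time: 0.82
eef_pos: [0.2866, 0.4049, 0.2501]
tool_rot: [[-0.524, 0.851, -0.0], [0.851, 0.524, -0.0], [-0.0, -0.0, -1.0]]
wrist_force: [-0.3, 1.0, 1.1]
grip_width: 0.999
finger_force: 0.0
```

```bash
python3 -c "
from h import *
to(.448,.275,.15,97)"
```

```text
pos [0.2866 0.4049 0.2501] yaw 121.63 q6 113.1 t 0.82 F [-0.32  1.03  1.12] -> tx ty tz [-0.9762  0.3468  0.5007] rz 0.547
```

>>> {"api": "play_rows", "payload": {
  "commands": [
    {"rx": 0,"ry": 0,"tx": -0.976,"ty": 0.347,"tz": 0.5,"rz": 0.55,"claw": 1},
    {"rx": 0,"ry": 0,"tx": -0.976,"ty": 0.347,"tz": 0.5,"rz": 0.55,"claw": 1},
    {"rx": 0,"ry": 0,"tx": -0.976,"ty": 0.347,"tz": 0.5,"rz": 0.55,"claw": 1},
    {"rx": 0,"ry": 0,"tx": -0.976,"ty": 0.347,"tz": 0.5,"rz": 0.55,"claw": 1},
    {"rx": 0,"ry": 0,"tx": -0.976,"ty": 0.347,"tz": 0.5,"rz": 0.55,"claw": 1},
    {"rx": 0,"ry": 0,"tx": -0.976,"ty": 0.347,"tz": 0.5,"rz": 0.55,"claw": 1},
    {"rx": 0,"ry": 0,"tx": -0.976,"ty": 0.347,"tz": 0.5,"rz": 0.55,"claw": 1},
    {"rx": 0,"ry": 0,"tx": -0.976,"ty": 0.347,"tz": 0.5,"rz": 0.55,"claw": 1}
  ]
}}

```text
time: 1.48
eef_pos: [0.4478, 0.2758, 0.1494]
tool_rot: [[-0.123, 0.992, -0.002], [0.992, 0.123, -0.001], [-0.001, -0.002, -1.0]]
wrist_force: [-0.4, 0.8, 0.3]
grip_width: 1.001
finger_force: 0.0
```

```bash
cat >> h.py <<'E'
def weights():
    """brass weights in wrist view: centre of slot and slot angle, on the plane z=.016"""
    p,d,P=cloud('wrist'); ff,cx,cy,M=model('wrist')
    hsv=cv2.cvtColor(p,cv2.COLOR_RGB2HSV)
    m=((hsv[...,0]>8)&(hsv[...,0]<24)&(hsv[...,1]>130)&(hsv[...,2]>60)).astype('uint8')
    k,l,st,c=cv2.connectedComponentsWithStats(m)
    def pl(uv,z): 
        D=np.stack([(uv[:,0]-cx)/ff,-(uv[:,1]-cy)/ff,-np.ones(len(uv))],-1)@M[:3,:3].T
        return (M[:3,3]+D*((z-M[2,3])/D[:,2])[:,None])[:,:2]
    for i in range(1,k):
        if st[i,4]<1000: continue
        cs,hi=cv2.findContours((l==i).astype('uint8'),cv2.RETR_CCOMP,cv2.CHAIN_APPROX_NONE)
        cs=sorted(cs,key=cv2.contourArea)[-2:]
        for q in cs:
            r=cv2.minAreaRect((pl(q[:,0].astype(float),.016)*1000).astype('float32')); print(c[i].round(),r)
        top=P[l==i]; top=top[abs(top[:,2]-.016)<.003]; print('top',np.nanmedian(top[:,2]),cv2.minAreaRect((top[:,:2]*1000).astype('float32')))
    return p
E
python3 -c "
from h import *
p=weights(); save(p,'w1.png')
to(.448,.275,.15,97)"
```

```text
[279. 201.] ((447.9171142578125, 274.4513854980469), (29.31270980834961, 11.978068351745605), 10.119221687316895)
[279. 201.] ((448.0453186035156, 274.15411376953125), (43.53956604003906, 44.053916931152344), 10.070313453674316)
top 0.015813783613672416 ((448.15484619140625, 273.4462890625), (43.48307418823242, 44.54335021972656), 9.966509819030762)
[283. 319.] ((465.07666015625, 166.86903381347656), (29.291000366210938, 11.092370986938477), 21.8107967376709)
[283. 319.] ((465.20904541015625, 166.83702087402344), (43.747581481933594, 44.04112243652344), 21.800153732299805)
top 0.015856309734243235 ((464.9479064941406, 166.56161499023438), (44.00592803955078, 45.13446044921875), 21.875154495239258)
pos [0.4475 0.2766 0.1503] yaw 97.14 q6 114.6 t 1.53 F [-0.08 -0.27  0.55] -> tx ty tz [-0.008   0.0016  0.0013] rz 0.003
```

View pics/w1.png

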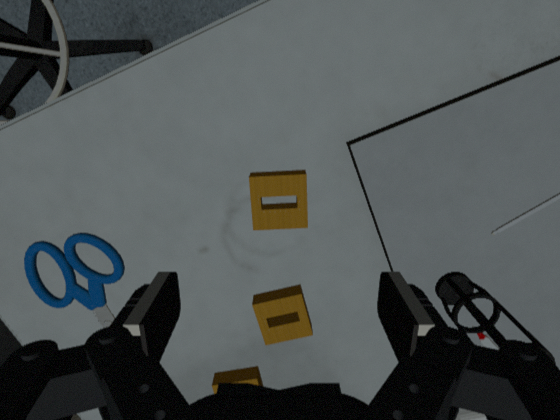

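The wrist picture shows the first weight at (279,201) with its slot clearly open, the second at (283,319), and part of the third at (237,377). I go down on the first.

>>> {"api": "play_rows", "payload": {
  "commands": [
    {"rx": 0,"ry": 0,"tx": -0.012,"ty": 0,"tz": 0.2,"rz": -0.066,"claw": 0.7},
    {"rx": 0,"ry": 0,"tx": -0.012,"ty": 0,"tz": 0.4,"rz": -0.066,"claw": 0.7},
    {"rx": 0,"ry": 0,"tx": -0.012,"ty": 0,"tz": 0.55,"rz": -0.066,"claw": 0.7},
    {"rx": 0,"ry": 0,"tx": -0.012,"ty": 0,"tz": 0.65,"rz": -0.066,"claw": 0.7},
    {"rx": 0,"ry": 0,"tx": -0.012,"ty": 0,"tz": 0.65,"rz": -0.066,"claw": 0.7},
    {"rx": 0,"ry": 0,"tx": -0.012,"ty": 0,"tz": 0.65,"rz": -0.066,"claw": -0.3},
    {"rx": 0,"ry": 0,"tx": -0.012,"ty": 0,"tz": 0.65,"rz": -0.066,"claw": -0.3},
    {"rx": 0,"ry": 0,"tx": -0.012,"ty": 0,"tz": 0.65,"rz": -0.066,"claw": -0.3},
    {"rx": 0,"ry": 0,"tx": -0.012,"ty": 0,"tz": 0.65,"rz": -0.066,"claw": -0.3},
    {"rx": 0,"ry": 0,"tx": -0.012,"ty": 0,"tz": 0.65,"rz": -0.066,"claw": -0.3},
    {"rx": 0,"ry": 0,"tx": -0.012,"ty": 0,"tz": 0.65,"rz": -0.066,"claw": -0.3},
    {"rx": 0,"ry": 0,"tx": -0.012,"ty": 0,"tz": 0.65,"rz": -0.066,"claw": -0.3}
  ],
  "squeeze": 50
}}

```text
time: 2.53
eef_pos: [0.4492, 0.2752, 0.023]
tool_rot: [[-0.175, 0.985, 0.003], [0.985, 0.175, 0.003], [0.002, 0.004, -1.0]]
wrist_force: [-2.2, 1.2, 7.9]
grip_width: 0.502
finger_force: 52.2
```

```bash
python3 -c "
from h import *
s=sense();print(s['finger_force'],s['grip_width'])
to(.508,-.14,.30,110)"
```

```text
52.23546087741852 0.5016835996034408
pos [0.4492 0.2752 0.023 ] yaw 100.08 q6 111.4 t 2.53 F [-2.17  1.2   7.9 ] -> tx ty tz [-2.092 -0.069 -1.39 ] rz -0.22
```

>>> {"api": "play_rows", "payload": {
  "commands": [
    {"rx": 0,"ry": 0,"rz": 0,"tx": 0,"ty": 0,"tz": -0.15,"claw": -0.3},
    {"rx": 0,"ry": 0,"rz": 0,"tx": -0.1,"ty": 0,"tz": -0.35,"claw": -0.3},
    {"rx": 0,"ry": 0,"rz": 0,"tx": -0.25,"ty": 0,"tz": -0.55,"claw": -0.3},
    {"rx": 0,"ry": 0,"rz": 0,"tx": -0.4,"ty": 0,"tz": -0.7,"claw": -0.3},
    {"rx": 0,"ry": 0,"rz": 0,"tx": -0.55,"ty": 0,"tz": -0.8,"claw": -0.3},
    {"rx": 0,"ry": 0,"rz": 0,"tx": -0.7,"ty": 0,"tz": -0.9,"claw": -0.3},
    {"rx": 0,"ry": 0,"rz": 0,"tx": -0.85,"ty": 0,"tz": -1,"claw": -0.3},
    {"rx": 0,"ry": 0,"rz": 0,"tx": -1,"ty": 0,"tz": -1,"claw": -0.3}
  ]
}}

```text
time: 3.2
eef_pos: [0.4843, 0.0757, 0.2262]
tool_rot: [[-0.175, 0.985, 0.008], [0.985, 0.175, 0.001], [-0.0, 0.008, -1.0]]
wrist_force: [1.5, 0.5, -1.2]
grip_width: 0.496
finger_force: 52.0
```

>>> {"api": "play_rows", "payload": {
  "commands": [
    {"rx": 0,"ry": 0,"rz": 0,"tx": -0.15,"ty": 0,"tz": -0.1,"claw": -0.3},
    {"rx": 0,"ry": 0,"rz": 0,"tx": -0.3,"ty": 0,"tz": -0.2,"claw": -0.3},
    {"rx": 0,"ry": 0,"rz": -0.05,"tx": -0.45,"ty": 0,"tz": -0.3,"claw": -0.3},
    {"rx": 0,"ry": 0,"rz": -0.1,"tx": -0.6,"ty": -0.05,"tz": -0.4,"claw": -0.3},
    {"rx": 0,"ry": 0,"rz": -0.15,"tx": -0.75,"ty": -0.05,"tz": -0.4,"claw": -0.3},
    {"rx": 0,"ry": 0,"rz": -0.2,"tx": -0.88,"ty": -0.05,"tz": -0.4,"claw": -0.3},
    {"rx": 0,"ry": 0,"rz": -0.22,"tx": -0.98,"ty": -0.06,"tz": -0.4,"claw": -0.3},
    {"rx": 0,"ry": 0,"rz": -0.22,"tx": -1,"ty": -0.06,"tz": -0.4,"claw": -0.3},
    {"rx": 0,"ry": 0,"rz": -0.22,"tx": -1,"ty": -0.06,"tz": -0.4,"claw": -0.3}
  ]
}}

```text
time: 3.95
eef_pos: [0.5061, -0.1231, 0.301]
tool_rot: [[-0.339, 0.941, 0.001], [0.941, 0.339, -0.0], [-0.001, 0.001, -1.0]]
wrist_force: [0.8, -0.2, -2.0]
grip_width: 0.497
finger_force: 52.0
```

```bash
python3 -c "
from h import *
p,d,P=cloud('wrist'); np.savez('pics/w2.npz',p=p,P=P); save(p,'w2.png',1.4)
to(.508,-.14,.30,110)
q=P.reshape(-1,3)
print(model('wrist'))
q=q[(abs(q[:,0]-.508)<.05)&(abs(q[:,1]+.14)<.05)]
print(np.histogram(q[:,2],np.arange(.1,.32,.005)))
"
```

```text
pos [ 0.506  -0.1221  0.3009] yaw 109.87 q6 56.6 t 4.0 F [ 0.24  0.21 -2.33] -> tx ty tz [-0.0874 -0.0212  0.0047] rz -0.003
(np.float64(346.64629702418864), 278.45043800146135, 204.97728706679155, array([[ 0.94048816, -0.32173855, -0.10939072,  0.47824705],
       [ 0.33982259,  0.8919563 ,  0.298219  , -0.04556963],
       [ 0.00162319, -0.31764488,  0.94820836,  0.42439106],
       [ 0.        ,  0.        ,  0.        ,  1.        ]]))
(array([   0,    0,    0,    0,    0,    0,  260, 3520,   64,   76,  695,
         58,   70,   64,   40,   10,    0,    0,    0,    0,    0,    0,
          0,    0,    0,    0,    0,    0,    0,    0,    0,    0,    0,
          0,    0,  286,  821,  969, 8258,  643,  602,  641,  727]), array([0.1  , 0.105, 0.11 , 0.115, 0.12 , 0.125, 0.13 , 0.135, 0.14 ,
       0.145, 0.15 , 0.155, 0.16 , 0.165, 0.17 , 0.175, 0.18 , 0.185,
       0.19 , 0.195, 0.2  , 0.205, 0.21 , 0.215, 0.22 , 0.225, 0.23 ,
       0.235, 0.24 , 0.245, 0.25 , 0.255, 0.26 , 0.265, 0.27 , 0.275,
       0.28 , 0.285, 0.29 , 0.295, 0.3  , 0.305, 0.31 , 0.315]))
```

View pics/w2.png

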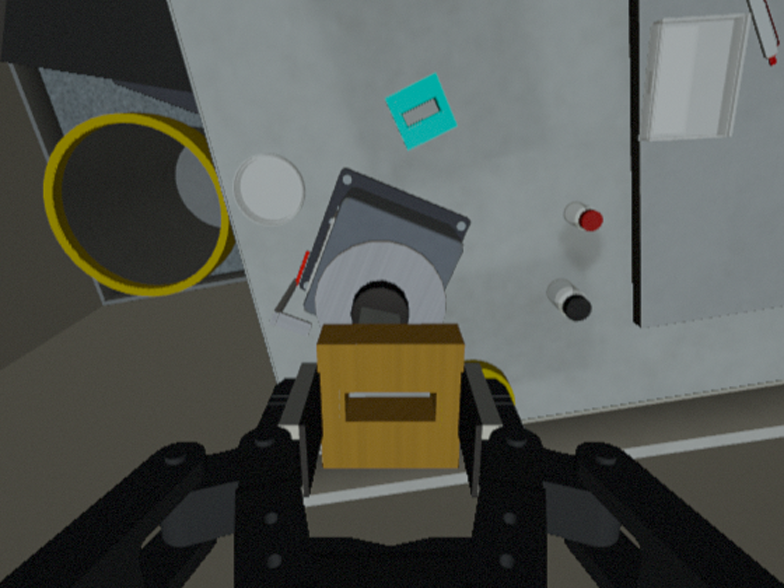

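The wrist picture shows the held weight level, with its slot square to the fingers. The blade is half hidden behind it at (382,315). I back off 60 mm to see the blade.

>>> {"api": "play_rows", "payload": {
  "commands": [
    {"rx": 0,"ry": 0,"rz": 0,"tx": 0.15,"ty": 0,"tz": 0,"claw": -0.3},
    {"rx": 0,"ry": 0,"rz": 0,"tx": 0.3,"ty": 0,"tz": 0,"claw": -0.3},
    {"rx": 0,"ry": 0,"rz": 0,"tx": 0.3,"ty": 0,"tz": 0,"claw": -0.3},
    {"rx": 0,"ry": 0,"rz": 0,"tx": 0.3,"ty": 0,"tz": 0,"claw": -0.3}
  ]
}}

```text
time: 4.33
eef_pos: [0.4852, -0.0635, 0.3013]
tool_rot: [[-0.344, 0.939, 0.002], [0.939, 0.344, 0.0], [-0.001, 0.001, -1.0]]
wrist_force: [0.1, 0.2, -1.6]
grip_width: 0.499
finger_force: 52.1
```

```bash
python3 -c "
from h import *
p,d,P=cloud('wrist'); np.savez('pics/w3.npz',p=p,P=P)
to(.508,-.14,.30,110)
hsv=cv2.cvtColor(p,cv2.COLOR_RGB2HSV)
m=((hsv[...,0]>8)&(hsv[...,0]<24)&(hsv[...,1]>130)&(hsv[...,2]>60))
s=sense();R=s['tool_rot'];L=(P-s['eef_pos'])@R
q=L[m&(abs(L[...,2])<.03)&(abs(L[...,0])<.04)]; z=np.median(q[:,2]); t=q[abs(q[:,2]-z)<.002]
print('held top in tool z',z,cv2.minAreaRect((t[:,:2]*1000).astype('float32')))
for lo,hi in((.133,.14),(.146,.155),(.18,.202)):
  b=(P[...,2]>lo)&(P[...,2]<hi)&(abs(P[...,0]-.508)<.05)&(abs(P[...,1]+.14)<.05); q=P[b]
  if len(q)>4: print(lo,len(q),np.median(q[:,2]),cv2.minAreaRect((q[:,:2]*1000).astype('float32')),cv2.minEnclosingCircle((q[:,:2]*1000).astype('float32')))
save(p[150:290,170:370],'w3.png',4)
"
```

```text
pos [ 0.4855 -0.0643  0.301 ] yaw 110.08 q6 62.4 t 4.38 F [ 0.85 -1.06 -2.75] -> tx ty tz [-0.3939 -0.0243  0.0052] rz 0.002
held top in tool z 0.007116033433172973 ((-0.9811210632324219, -0.16100692749023438), (45.41488265991211, 44.320491790771484), 0.1835503727197647)
0.133 68 0.1363876398607516 ((513.3405151367188, -150.9844207763672), (62.34000778198242, 8.194523811340332), 25.382768630981445) ((514.3435668945312, -153.0985107421875), 31.195539474487305)
0.146 112 0.15226752806414962 ((507.18804931640625, -142.54579162597656), (33.629730224609375, 5.268316745758057), 16.927522659301758) ((507.9281311035156, -144.97763061523438), 16.815216064453125)
```

View pics/w3.png

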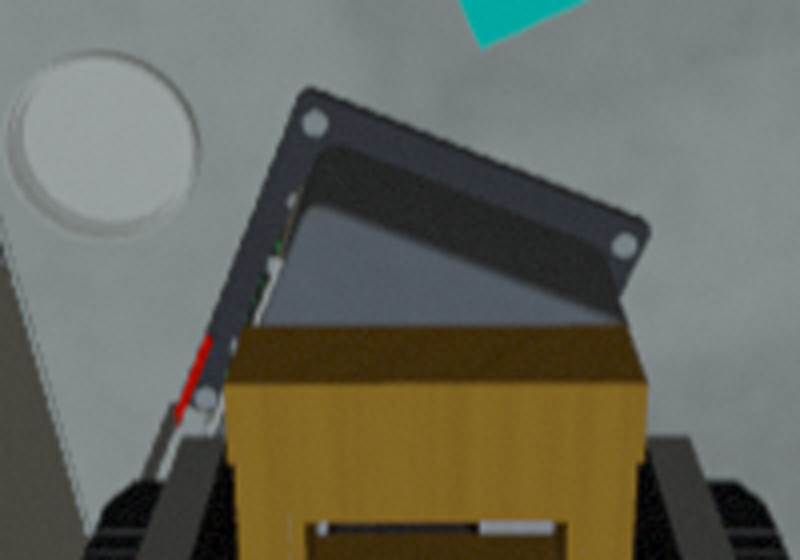

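This picture shows the blade wholly hidden behind the weight: wrong direction. The blade shows above the weight when the tool stands past it, so I go the other way.

>>> {"api": "play_rows", "payload": {
  "commands": [
    {"rx": 0,"ry": 0,"rz": 0,"tx": -0.18,"ty": 0,"tz": 0,"claw": -0.3},
    {"rx": 0,"ry": 0,"rz": 0,"tx": -0.35,"ty": 0,"tz": 0,"claw": -0.3},
    {"rx": 0,"ry": 0,"rz": 0,"tx": -0.5,"ty": 0,"tz": 0,"claw": -0.3},
    {"rx": 0,"ry": 0,"rz": 0,"tx": -0.55,"ty": 0,"tz": 0,"claw": -0.3},
    {"rx": 0,"ry": 0,"rz": 0,"tx": -0.55,"ty": 0,"tz": 0,"claw": -0.3},
    {"rx": 0,"ry": 0,"rz": 0,"tx": -0.55,"ty": 0,"tz": 0,"claw": -0.3}
  ]
}}

```text
time: 4.88
eef_pos: [0.5232, -0.1693, 0.2999]
tool_rot: [[-0.34, 0.94, -0.001], [0.94, 0.34, 0.001], [0.001, -0.001, -1.0]]
wrist_force: [-0.7, 0.6, -1.5]
grip_width: 0.5
finger_force: 52.1
```

```bash
cat > b.py <<'E'
from h import *
p,d,P=cloud('wrist'); np.savez('pics/w4.npz',p=p,P=P)
to(.508,-.14,.30,110)
for lo,hi in((.133,.14),(.147,.157),(.18,.205)):
  b=(P[...,2]>lo)&(P[...,2]<hi)&(abs(P[...,0]-.508)<.05)&(abs(P[...,1]+.14)<.05); q=P[b]
  if len(q)>4: print(lo,len(q),np.median(q[:,2]),q.mean(0).round(4),cv2.minAreaRect((q[:,:2]*1000).astype('float32')),cv2.minEnclosingCircle((q[:,:2]*1000).astype('float32')))
save(p[120:260,170:370],'w4.png',4)
E
python3 b.py
```

```text
pos [ 0.523  -0.1687  0.3002] yaw 109.93 q6 52.2 t 4.93 F [-0.65 -0.2  -1.09] -> tx ty tz [ 0.1605 -0.0218  0.0013] rz -0.002
0.133 6142 0.13618774478216475 [ 0.5073 -0.1486  0.1362] ((505.62200927734375, -149.22532653808594), (81.62666320800781, 91.59197998046875), 86.878173828125) ((502.09539794921875, -158.09762573242188), 52.2744140625)
0.147 934 0.15219289050054685 [ 0.5084 -0.1455  0.1522] ((509.3184509277344, -150.03778076171875), (35.11952209472656, 34.59004592895508), 52.04507064819336) ((509.4980163574219, -150.2609405517578), 17.861303329467773)
0.18 412 0.19180602341162484 [ 0.5094 -0.1495  0.1903] ((509.5157775878906, -150.3543243408203), (23.78718376159668, 6.451292991638184), 6.372391223907471) ((509.54986572265625, -150.60369873046875), 12.055468559265137)
```

View pics/w4.png

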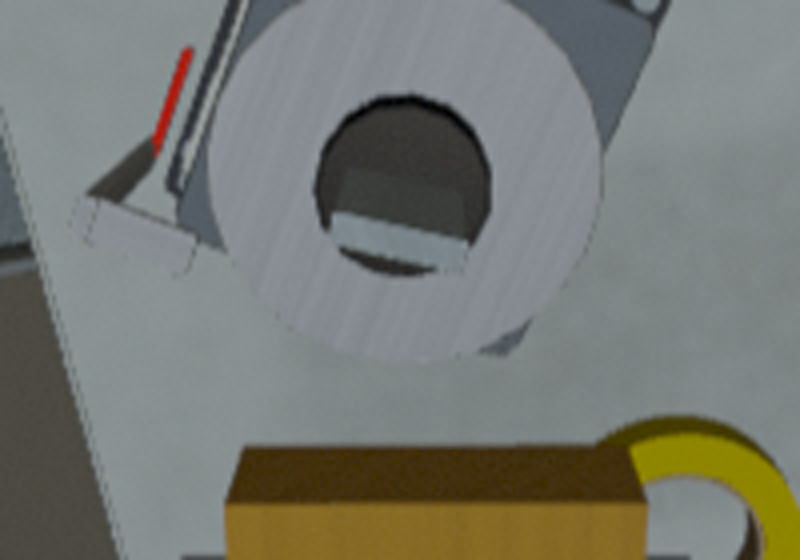

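The blade is clearly in view: its top face runs from (332,222) to (466,255) in the crop. Measured, its centre is (0.5095, -0.1504), its angle 6.4° and its top 0.192. The seat is at 0.152, so the joint is at about 0.013. I align above it.

>>> {"api": "play_rows", "payload": {
  "commands": [
    {"rx": 0,"ry": 0,"rz": 0.1,"tx": 0.04,"ty": -0.01,"tz": 0.0,"claw": -0.3},
    {"rx": 0,"ry": 0,"rz": 0.2,"tx": 0.08,"ty": -0.02,"tz": 0.1,"claw": -0.3},
    {"rx": 0,"ry": 0,"rz": 0.3,"tx": 0.113,"ty": -0.03,"tz": 0.2,"claw": -0.3},
    {"rx": 0,"ry": 0,"rz": 0.3,"tx": 0.113,"ty": -0.03,"tz": 0.3,"claw": -0.3},
    {"rx": 0,"ry": 0,"rz": 0.3,"tx": 0.113,"ty": -0.03,"tz": 0.325,"claw": -0.3},
    {"rx": 0,"ry": 0,"rz": 0.3,"tx": 0.113,"ty": -0.03,"tz": 0.325,"claw": -0.3},
    {"rx": 0,"ry": 0,"rz": 0.3,"tx": 0.113,"ty": -0.03,"tz": 0.325,"claw": -0.3}
  ]
}}

```text
time: 5.52
eef_pos: [0.5098, -0.1493, 0.2363]
tool_rot: [[-0.114, 0.994, 0.001], [0.994, 0.114, -0.0], [-0.0, 0.001, -1.0]]
wrist_force: [0.1, 0.5, -1.4]
grip_width: 0.494
finger_force: 52.0
```

```bash
python3 -c "
from h import *
to(.5096,-.1494,.21,96.4)"
```

```text
pos [ 0.5098 -0.1493  0.2363] yaw 96.52 q6 67.2 t 5.52 F [ 0.15  0.49 -1.44] -> tx ty tz [-0.0002 -0.0014  0.1317] rz 0.003
```

>>> {"api": "play_rows", "payload": {
  "commands": [
    {"rx": 0,"ry": 0,"rz": 0,"tx": 0,"ty": 0,"tz": 0.04,"claw": -0.3},
    {"rx": 0,"ry": 0,"rz": 0,"tx": 0,"ty": 0,"tz": 0.08,"claw": -0.3},
    {"rx": 0,"ry": 0,"rz": 0,"tx": 0,"ty": 0,"tz": 0.12,"claw": -0.3},
    {"rx": 0,"ry": 0,"rz": 0,"tx": 0,"ty": 0,"tz": 0.14,"claw": -0.3},
    {"rx": 0,"ry": 0,"rz": 0,"tx": 0,"ty": 0,"tz": 0.16,"claw": -0.3},
    {"rx": 0,"ry": 0,"rz": 0,"tx": 0,"ty": 0,"tz": 0.18,"claw": -0.3},
    {"rx": 0,"ry": 0,"rz": 0,"tx": 0,"ty": 0,"tz": 0.18,"claw": -0.3},
    {"rx": 0,"ry": 0,"rz": 0,"tx": 0,"ty": 0,"tz": 0.18,"claw": -0.3}
  ]
}}

```text
time: 6.18
eef_pos: [0.5098, -0.1498, 0.1991]
tool_rot: [[-0.112, 0.994, -0.0], [0.994, 0.112, 0.0], [0.0, -0.0, -1.0]]
wrist_force: [-0.2, 0.0, -1.4]
grip_width: 0.497
finger_force: 52.0
```

```bash
cat > c.py <<'E'
from h import *
import sys
to(.5096,-.1494,.177,96.4)
p,d,P=cloud('wrist')
for i in range(4): print(np.round(sense()['wrist_force'],1)); capture('wrist')
# pan top height, points around axis
r=np.hypot(P[...,0]-.5095,P[...,1]+.1504)
q=P[(r>.024)&(r<.041)&(P[...,2]>.1)&(P[...,2]<.145)]
h=np.histogram(q[:,2],np.arange(.1,.146,.003)); print(h[0]); z=h[1][h[0].argmax()]+.0015; print('pan z',np.median(q[abs(q[:,2]-z)<.003][:,2]),len(q))
np.savez('pics/last.npz',p=p,P=P)
E
python3 c.py
```

```text
pos [ 0.5098 -0.1498  0.1991] yaw 96.45 q6 67.2 t 6.18 F [-0.23  0.01 -1.39] -> tx ty tz [ 0.0023 -0.0005  0.1107] rz 0.001
[ 0.1  0.  -2.9]
[ 0.1  0.9 -2.5]
[ 0.2 -1.  -1.9]
[-0.8  0.9 -1.3]
[   0    0    0    0    0    0    0    0    0    0    0 2061 3658    0
    0]
pan z 0.13623480222675294 5719
```

The pan is unmoved at 0.1362 while the underside is 16 mm below the blade top, so the slot is over the blade. I lower it onto the seat.

>>> {"api": "play_rows", "payload": {
  "commands": [
    {"rx": 0,"ry": 0,"rz": 0,"tx": 0,"ty": 0,"tz": 0.03,"claw": -0.3},
    {"rx": 0,"ry": 0,"rz": 0,"tx": 0,"ty": 0,"tz": 0.06,"claw": -0.3},
    {"rx": 0,"ry": 0,"rz": 0,"tx": 0,"ty": 0,"tz": 0.09,"claw": -0.3},
    {"rx": 0,"ry": 0,"rz": 0,"tx": 0,"ty": 0,"tz": 0.12,"claw": -0.3},
    {"rx": 0,"ry": 0,"rz": 0,"tx": 0,"ty": 0,"tz": 0.14,"claw": -0.3},
    {"rx": 0,"ry": 0,"rz": 0,"tx": 0,"ty": 0,"tz": 0.155,"claw": -0.3},
    {"rx": 0,"ry": 0,"rz": 0,"tx": 0,"ty": 0,"tz": 0.155,"claw": -0.3},
    {"rx": 0,"ry": 0,"rz": 0,"tx": 0,"ty": 0,"tz": 0.155,"claw": -0.3}
  ]
}}

```text
time: 7.1
eef_pos: [0.5097, -0.1498, 0.1683]
tool_rot: [[-0.112, 0.994, -0.0], [0.994, 0.112, 0.0], [0.0, -0.0, -1.0]]
wrist_force: [-0.1, -0.4, 0.2]
grip_width: 0.501
finger_force: 52.2
```

```bash
python3 c.py
```

```text
pos [ 0.5097 -0.1498  0.1683] yaw 96.45 q6 67.2 t 7.1 F [-0.14 -0.36  0.18] -> tx ty tz [ 0.002  -0.0002 -0.0434] rz 0.001
[-1.6  0.7 -0.6]
[-0.9  0.7 -0.2]
[-1.1 -0.5 -0.4]
[-1.6  0.2 -0.2]
[   0    0    0    0    0    0    0    0    8 6177  342    0    0    0
    0]
pan z 0.12901729909484652 6527
```

The pan has sunk 7 mm and the underside is on the seat. I release and rise.

>>> {"api": "play_rows", "payload": {
  "commands": [
    {"rx": 0,"ry": 0,"rz": 0,"tx": 0,"ty": 0,"tz": 0,"claw": 0.3},
    {"rx": 0,"ry": 0,"rz": 0,"tx": 0,"ty": 0,"tz": 0,"claw": 0.3},
    {"rx": 0,"ry": 0,"rz": 0,"tx": 0,"ty": 0,"tz": 0,"claw": 0.3},
    {"rx": 0,"ry": 0,"rz": 0,"tx": 0,"ty": 0,"tz": 0,"claw": 0.4},
    {"rx": 0,"ry": 0,"rz": 0,"tx": 0,"ty": 0,"tz": -0.1,"claw": 0.5},
    {"rx": 0,"ry": 0,"rz": 0,"tx": 0,"ty": 0,"tz": -0.2,"claw": 0.5},
    {"rx": 0,"ry": 0,"rz": 0,"tx": 0,"ty": 0,"tz": -0.35,"claw": 0.5},
    {"rx": 0,"ry": 0,"rz": 0,"tx": 0,"ty": 0,"tz": -0.5,"claw": 0.5},
    {"rx": 0,"ry": 0,"rz": 0,"tx": 0,"ty": 0,"tz": -0.6,"claw": 0.5},
    {"rx": 0,"ry": 0,"rz": 0,"tx": 0,"ty": 0,"tz": -0.6,"claw": 0.5},
    {"rx": 0,"ry": 0,"rz": 0,"tx": 0,"ty": 0,"tz": -0.6,"claw": 0.5}
  ]
}}

```text
time: 8.27
eef_pos: [0.5103, -0.15, 0.2892]
tool_rot: [[-0.112, 0.994, 0.002], [0.994, 0.112, -0.001], [-0.001, 0.002, -1.0]]
wrist_force: [0.3, -0.7, 0.3]
grip_width: 0.749
finger_force: 0.0
```

```bash
cat > e.py <<'E'
from h import *
p,d,P=cloud('wrist'); np.savez('pics/last.npz',p=p,P=P)
hsv=cv2.cvtColor(p,cv2.COLOR_RGB2HSV)
m=((hsv[...,0]>8)&(hsv[...,0]<24)&(hsv[...,1]>130)&(hsv[...,2]>60))
r=np.hypot(P[...,0]-.5095,P[...,1]+.1504)
q=P[m&(r<.05)]; z=np.percentile(q[:,2],80); t=q[abs(q[:,2]-z)<.003]; print('weight top',np.median(t[:,2]),t[:,2].std(),cv2.minAreaRect((t[:,:2]*1000).astype('float32')))
b=P[(r<.02)&(P[...,2]>np.median(t[:,2])+.004)]; print('blade',len(b),len(b) and (np.percentile(b[:,2],95),cv2.minAreaRect((b[b[:,2]>b[:,2].max()-.005][:,:2]*1000).astype('float32'))))
q=P[(r>.032)&(r<.041)&(P[...,2]>.1)&(P[...,2]<.145)&~m]
h=np.histogram(q[:,2],np.arange(.1,.146,.003)); z=h[1][h[0].argmax()]+.0015; print('pan z',np.median(q[abs(q[:,2]-z)<.003][:,2]),len(q))
to(.4651,.1668,.27,111.8)
E
python3 e.py
```

```text
weight top 0.1592871031113192 0.0007237519845903735 ((510.2447814941406, -151.30931091308594), (43.329978942871094, 44.019775390625), 6.637178897857666)
blade 5179 (np.float64(0.353620556220521), ((508.8504638671875, -138.6799774169922), (31.973817825317383, 4.0386128425598145), 7.228050231933594))
pan z 0.12725918116510737 2246
pos [ 0.51   -0.1499  0.2879] yaw 96.45 q6 67.2 t 8.32 F [-0.74 -0.67 -0.9 ] -> tx ty tz [ 1.5986 -0.0449  0.0893] rz -0.341
```

```bash
cat > g.py <<'E'
from h import *
def an(n,p,P):
    hsv=cv2.cvtColor(p,cv2.COLOR_RGB2HSV).astype(int); r=np.hypot(P[...,0]-.46,P[...,1]+.17)<.06
    for c,m in(('red',((hsv[...,0]<6)|(hsv[...,0]>174))&(hsv[...,1]>130)),('green',(hsv[...,0]>40)&(hsv[...,0]<80)&(hsv[...,1]>90))):
        v,u=np.nonzero(m&r)
        if len(u): q=P[v,u]; print(n,c,len(u),'uv',u.mean().round(2),v.mean().round(2),u.min(),u.max(),v.min(),v.max(),'med',np.median(q,0).round(4),'z',np.percentile(q[:,2],[5,25,75,95]).round(4))
for n in('scene','side'):
    z=np.load('pics/%s0.npz'%n); an(n+'0',z['p'],z['P'])
    p,d,P=cloud(n); np.savez('pics/%s1.npz'%n,p=p,P=P); an(n+'1',p,P)
for w in('w2','w4','last'):
    z=np.load('pics/%s.npz'%w); an(w,z['p'],z['P'])
a=[np.load('pics/%s.npz'%k)['p'] for k in('scene0','scene1','side0','side1')]
b=[cv2.resize(i[r:r+40,c:c+40],(400,300) if 0 else (300,300),interpolation=cv2.INTER_CUBIC) for i,(r,c) in zip(a,((170,325),(170,325),(180,300),(180,300)))]
save(np.vstack([np.hstack(b[:2]),np.hstack(b[2:])]),'g.png')
E
python3 g.py
```

```text
scene0 red 4 uv 347.5 191.0 347 348 190 192 med [ 0.453  -0.1589  0.0703] z [0.043  0.062  0.0709 0.0712]
scene1 red 5 uv 347.0 193.8 346 348 193 195 med [ 0.4517 -0.1582  0.0629] z [0.0283 0.0338 0.0633 0.0647]
w2 red 95 uv 198.33 238.71 1 265 179 416 med [ 0.4512 -0.1588  0.071 ] z [0.0694 0.0703 0.3084 0.3607]
w2 green 937 uv 137.26 357.54 1 273 202 419 med [ 0.4653 -0.1284  0.3456] z [0.3061 0.3344 0.3575 0.3657]
w4 red 105 uv 203.93 209.46 35 261 132 417 med [ 0.4514 -0.1668  0.0712] z [0.0697 0.0703 0.3125 0.361 ]
w4 green 1149 uv 164.05 369.08 6 276 269 419 med [ 0.4951 -0.1682  0.3537] z [0.3084 0.3386 0.361  0.3671]
last red 165 uv 181.33 287.99 4 285 168 419 med [ 0.4547 -0.1498  0.303 ] z [0.061  0.062  0.3455 0.3543]
last green 2001 uv 139.09 372.81 0 289 265 419 med [ 0.4744 -0.1435  0.3435] z [0.2982 0.3301 0.3503 0.3555]
```

View pics/g.png

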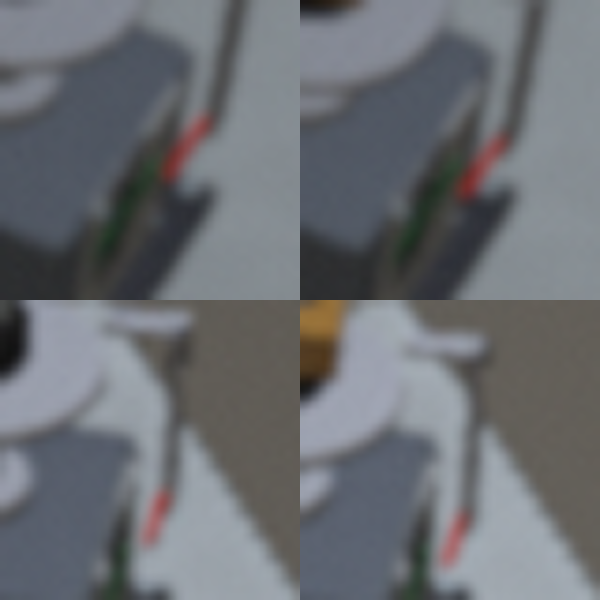

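```bash
python3 - <<'E'
from h import *
for w in('scene0','scene1','side0','side1','w2','w3','w4','last'):
    z=np.load('pics/%s.npz'%w); p=z['p'].astype(int);P=z['P']
    near=(np.hypot(P[...,0]-.46,P[...,1]+.15)<.07)&(P[...,2]<.12)&(P[...,2]>.015)
    g=p[...,1]-np.maximum(p[...,0],p[...,2]); r=p[...,0]-np.maximum(p[...,1],p[...,2])
    for c,m in(('g',g>8),('r',r>40)):
        m=m&near; q=P[m]
        if len(q)>1: print(w,c,len(q),'z',np.percentile(q[:,2],[0,10,50,90,100]).round(4),'xy',np.median(q[:,:2],0).round(4))
E
```

```text
scene0 g 24 z [0.0448 0.0493 0.0539 0.0603 0.0615] xy [ 0.4613 -0.1464]
scene0 r 14 z [0.0383 0.0682 0.0708 0.0725 0.0736] xy [ 0.4516 -0.1652]
scene1 g 22 z [0.0454 0.0515 0.0563 0.0611 0.065 ] xy [ 0.4611 -0.1431]
scene1 r 14 z [0.0269 0.0416 0.063  0.0644 0.065 ] xy [ 0.4514 -0.1634]
side0 g 8 z [0.0485 0.0522 0.0566 0.0601 0.0604] xy [ 0.4592 -0.148 ]
side0 r 7 z [0.0636 0.0662 0.069  0.0705 0.0712] xy [ 0.4494 -0.1686]
side1 g 9 z [0.0462 0.0518 0.0577 0.0588 0.0588] xy [ 0.4594 -0.1461]
side1 r 8 z [0.0581 0.0589 0.062  0.0632 0.0639] xy [ 0.4495 -0.163 ]
w2 r 68 z [0.0689 0.0696 0.0706 0.0715 0.0723] xy [ 0.4508 -0.1651]
w3 g 11 z [0.0526 0.0566 0.0586 0.068  0.0714] xy [ 0.4603 -0.1316]
w3 r 58 z [0.0677 0.0697 0.0706 0.0717 0.0732] xy [ 0.4506 -0.165 ]
w4 r 80 z [0.0685 0.0695 0.0706 0.0716 0.0733] xy [ 0.4508 -0.1664]
last r 75 z [0.0595 0.0607 0.0616 0.0626 0.0636] xy [ 0.4508 -0.1657]
```

Crop pairs (before on the left, after on the right) show the pointer's red tip fallen 9 mm but still above the green. The depths agree: pointer z 0.0616, green band about 0.0505–0.060. So a second weight is needed.

>>> {"api": "play_rows", "payload": {
  "commands": [
    {"rx": 0,"ry": 0,"rz": 0,"tx": 0.15,"ty": 0,"tz": 0,"claw": 0.7},
    {"rx": 0,"ry": 0,"rz": -0.05,"tx": 0.3,"ty": 0,"tz": 0,"claw": 0.7},
    {"rx": 0,"ry": 0,"rz": -0.1,"tx": 0.5,"ty": -0.01,"tz": 0,"claw": 0.7},
    {"rx": 0,"ry": 0,"rz": -0.15,"tx": 0.68,"ty": -0.02,"tz": 0.0,"claw": 0.7},
    {"rx": 0,"ry": 0,"rz": -0.2,"tx": 0.85,"ty": -0.03,"tz": 0.1,"claw": 0.7},
    {"rx": 0,"ry": 0,"rz": -0.25,"tx": 1,"ty": -0.04,"tz": 0.2,"claw": 0.7},
    {"rx": 0,"ry": 0,"rz": -0.34,"tx": 1,"ty": -0.045,"tz": 0.3,"claw": 0.7},
    {"rx": 0,"ry": 0,"rz": -0.34,"tx": 1,"ty": -0.045,"tz": 0.3,"claw": 0.7}
  ]
}}

```text
time: 9.08
eef_pos: [0.4764, 0.0492, 0.2236]
tool_rot: [[-0.376, 0.926, -0.007], [0.926, 0.376, -0.001], [0.002, -0.006, -1.0]]
wrist_force: [-0.2, -0.5, -1.1]
grip_width: 0.847
finger_force: 0.0
```

```bash
python3 -c "
from h import *
to(.4651,.1668,.15,111.8)"
```

```text
pos [0.4764 0.0492 0.2236] yaw 112.1 q6 73.8 t 9.08 F [-0.21 -0.51 -1.07] -> tx ty tz [0.5655 0.1715 0.3682] rz 0.007
```

>>> {"api": "play_rows", "payload": {
  "commands": [
    {"rx": 0,"ry": 0,"rz": 0,"tx": 0.19,"ty": 0.06,"tz": 0.12,"claw": 0.7},
    {"rx": 0,"ry": 0,"rz": 0,"tx": 0.38,"ty": 0.12,"tz": 0.24,"claw": 0.7},
    {"rx": 0,"ry": 0,"rz": 0,"tx": 0.52,"ty": 0.16,"tz": 0.33,"claw": 0.7},
    {"rx": 0,"ry": 0,"rz": 0.007,"tx": 0.566,"ty": 0.171,"tz": 0.368,"claw": 0.7},
    {"rx": 0,"ry": 0,"rz": 0.007,"tx": 0.566,"ty": 0.171,"tz": 0.368,"claw": 0.7},
    {"rx": 0,"ry": 0,"rz": 0.007,"tx": 0.566,"ty": 0.171,"tz": 0.368,"claw": 0.7}
  ]
}}

```text
time: 9.58
eef_pos: [0.4681, 0.1653, 0.1546]
tool_rot: [[-0.365, 0.931, -0.001], [0.931, 0.365, -0.001], [-0.0, -0.001, -1.0]]
wrist_force: [0.0, -0.2, 0.6]
grip_width: 0.856
finger_force: 0.0
```

```bash
python3 -c "
from h import *
weights()
to(.4651,.1668,.0245,111.8)"
```

```text
[275. 194.] ((465.751220703125, 166.0667266845703), (29.333749771118164, 10.74504566192627), 21.340730667114258)
[275. 194.] ((465.6625061035156, 165.51763916015625), (43.47529983520508, 43.85718536376953), 21.501867294311523)
top 0.015843853636324234 ((465.0394592285156, 166.05540466308594), (43.52189636230469, 44.19868469238281), 21.670103073120117)
[210. 279.] ((435.7408142089844, 70.4184341430664), (43.22734832763672, 44.228675842285156), 18.7087459564209)
top 0.01582695940794049 ((435.26080322265625, 71.1075210571289), (43.35902786254883, 44.658634185791016), 18.97447395324707)
pos [0.4686 0.1649 0.1554] yaw 111.36 q6 88.0 t 9.63 F [-0.5   0.24  0.3 ] -> tx ty tz [ 0.0153 -0.0127  0.6543] rz -0.01
```

>>> {"api": "play_rows", "payload": {
  "commands": [
    {"rx": 0,"ry": 0,"tx": 0.012,"ty": -0.012,"tz": 0.2,"rz": -0.005,"claw": 0.7},
    {"rx": 0,"ry": 0,"tx": 0.012,"ty": -0.012,"tz": 0.4,"rz": -0.005,"claw": 0.7},
    {"rx": 0,"ry": 0,"tx": 0.012,"ty": -0.012,"tz": 0.55,"rz": -0.005,"claw": 0.7},
    {"rx": 0,"ry": 0,"tx": 0.012,"ty": -0.012,"tz": 0.655,"rz": -0.005,"claw": 0.7},
    {"rx": 0,"ry": 0,"tx": 0.012,"ty": -0.012,"tz": 0.655,"rz": -0.005,"claw": 0.7},
    {"rx": 0,"ry": 0,"tx": 0.012,"ty": -0.012,"tz": 0.655,"rz": -0.005,"claw": -0.3},
    {"rx": 0,"ry": 0,"tx": 0.012,"ty": -0.012,"tz": 0.655,"rz": -0.005,"claw": -0.3},
    {"rx": 0,"ry": 0,"tx": 0.012,"ty": -0.012,"tz": 0.655,"rz": -0.005,"claw": -0.3},
    {"rx": 0,"ry": 0,"tx": 0.012,"ty": -0.012,"tz": 0.655,"rz": -0.005,"claw": -0.3},
    {"rx": 0,"ry": 0,"tx": 0.012,"ty": -0.012,"tz": 0.655,"rz": -0.005,"claw": -0.3},
    {"rx": 0,"ry": 0,"tx": 0.012,"ty": -0.012,"tz": 0.655,"rz": -0.005,"claw": -0.3},
    {"rx": 0,"ry": 0,"tx": 0.012,"ty": -0.012,"tz": 0.655,"rz": -0.005,"claw": -0.3}
  ]
}}

```text
time: 10.63
eef_pos: [0.4668, 0.1671, 0.0266]
tool_rot: [[-0.369, 0.93, 0.004], [0.93, 0.369, 0.001], [-0.001, 0.004, -1.0]]
wrist_force: [-1.1, -2.1, 7.3]
grip_width: 0.493
finger_force: 51.4
```

```bash
python3 -c "
from h import *
to(.524,-.169,.29,106)"
```

```text
pos [0.4668 0.1671 0.0266] yaw 111.63 q6 88.1 t 10.63 F [-1.15 -2.14  7.29] -> tx ty tz [-1.6689 -0.3481 -1.3166] rz 0.125
```

>>> {"api": "play_rows", "payload": {
  "commands": [
    {"rx": 0,"ry": 0,"rz": 0,"tx": 0,"ty": 0,"tz": -0.15,"claw": -0.3},
    {"rx": 0,"ry": 0,"rz": 0,"tx": -0.05,"ty": 0,"tz": -0.35,"claw": -0.3},
    {"rx": 0,"ry": 0,"rz": 0,"tx": -0.15,"ty": -0.05,"tz": -0.55,"claw": -0.3},
    {"rx": 0,"ry": 0,"rz": 0,"tx": -0.3,"ty": -0.1,"tz": -0.7,"claw": -0.3},
    {"rx": 0,"ry": 0,"rz": 0,"tx": -0.45,"ty": -0.15,"tz": -0.85,"claw": -0.3},
    {"rx": 0,"ry": 0,"rz": 0,"tx": -0.6,"ty": -0.2,"tz": -1,"claw": -0.3},
    {"rx": 0,"ry": 0,"rz": 0,"tx": -0.75,"ty": -0.25,"tz": -1,"claw": -0.3},
    {"rx": 0,"ry": 0,"rz": 0,"tx": -0.85,"ty": -0.3,"tz": -1,"claw": -0.3}
  ]
}}

```text
time: 11.3
eef_pos: [0.4734, -0.0159, 0.2284]
tool_rot: [[-0.368, 0.93, 0.007], [0.93, 0.368, -0.001], [-0.004, 0.006, -1.0]]
wrist_force: [0.5, 0.6, -3.2]
grip_width: 0.496
finger_force: 52.1
```

>>> {"api": "play_rows", "payload": {
  "commands": [
    {"rx": 0,"ry": 0,"rz": 0,"tx": -0.15,"ty": 0,"tz": -0.1,"claw": -0.3},
    {"rx": 0,"ry": 0,"rz": 0,"tx": -0.3,"ty": 0,"tz": -0.2,"claw": -0.3},
    {"rx": 0,"ry": 0,"rz": 0.05,"tx": -0.45,"ty": 0,"tz": -0.3,"claw": -0.3},
    {"rx": 0,"ry": 0,"rz": 0.1,"tx": -0.6,"ty": -0.02,"tz": -0.32,"claw": -0.3},
    {"rx": 0,"ry": 0,"rz": 0.12,"tx": -0.75,"ty": -0.04,"tz": -0.32,"claw": -0.3},
    {"rx": 0,"ry": 0,"rz": 0.12,"tx": -0.82,"ty": -0.05,"tz": -0.32,"claw": -0.3},
    {"rx": 0,"ry": 0,"rz": 0.12,"tx": -0.82,"ty": -0.05,"tz": -0.32,"claw": -0.3},
    {"rx": 0,"ry": 0,"rz": 0.12,"tx": -0.82,"ty": -0.05,"tz": -0.32,"claw": -0.3}
  ]
}}

```text
time: 11.97
eef_pos: [0.5232, -0.1696, 0.2882]
tool_rot: [[-0.279, 0.96, 0.0], [0.96, 0.279, 0.0], [0.0, 0.0, -1.0]]
wrist_force: [-0.4, 0.9, -1.8]
grip_width: 0.497
finger_force: 52.1
```

```bash
cat > f.py <<'E'
from h import *
p,d,P=cloud('wrist'); np.savez('pics/last.npz',p=p,P=P)
to(.508,-.14,.30,96.4)
hsv=cv2.cvtColor(p,cv2.COLOR_RGB2HSV)
m=((hsv[...,0]>8)&(hsv[...,0]<24)&(hsv[...,1]>130)&(hsv[...,2]>60))
s=sense();R=s['tool_rot'];L=(P-s['eef_pos'])@R
q=L[m&(abs(L[...,2])<.03)&(abs(L[...,0])<.04)]; z=np.median(q[:,2]); t=q[abs(q[:,2]-z)<.002]
print('held top in tool z',z,cv2.minAreaRect((t[:,:2]*1000).astype('float32')))
for lo,hi in((.154,.165),(.174,.196)):
  b=(P[...,2]>lo)&(P[...,2]<hi)&(abs(P[...,0]-.51)<.04)&(abs(P[...,1]+.15)<.04); q=P[b]
  if len(q)>4: print(lo,len(q),np.median(q[:,2]),cv2.minAreaRect((q[:,:2]*1000).astype('float32')))
E
python3 f.py
```

```text
pos [ 0.5231 -0.1688  0.2883] yaw 106.26 q6 55.8 t 12.02 F [ 0.36 -0.36 -1.4 ] -> tx ty tz [ 0.1594 -0.0321 -0.0587] rz 0.219
held top in tool z 0.011044413528941054 ((-0.880859375, -0.01221466064453125), (45.32383728027344, 43.91804122924805), 0.2068006992340088)
0.154 2912 0.15922634142599668 ((510.24749755859375, -151.7271270751953), (44.03563690185547, 44.86790466308594), 6.531119346618652)
0.174 394 0.1828674470769113 ((509.5032653808594, -150.5205078125), (23.886180877685547, 6.565896987915039), 6.803805351257324)
```

>>> {"api": "play_rows", "payload": {
  "commands": [
    {"rx": 0,"ry": 0,"rz": 0.1,"tx": 0.04,"ty": -0.01,"tz": 0.0,"claw": -0.3},
    {"rx": 0,"ry": 0,"rz": 0.2,"tx": 0.08,"ty": -0.025,"tz": 0.1,"claw": -0.3},
    {"rx": 0,"ry": 0,"rz": 0.213,"tx": 0.113,"ty": -0.039,"tz": 0.2,"claw": -0.3},
    {"rx": 0,"ry": 0,"rz": 0.213,"tx": 0.113,"ty": -0.039,"tz": 0.3,"claw": -0.3},
    {"rx": 0,"ry": 0,"rz": 0.213,"tx": 0.113,"ty": -0.039,"tz": 0.315,"claw": -0.3},
    {"rx": 0,"ry": 0,"rz": 0.213,"tx": 0.113,"ty": -0.039,"tz": 0.315,"claw": -0.3},
    {"rx": 0,"ry": 0,"rz": 0.213,"tx": 0.113,"ty": -0.039,"tz": 0.315,"claw": -0.3}
  ]
}}

```text
time: 12.6
eef_pos: [0.5097, -0.1491, 0.226]
tool_rot: [[-0.117, 0.993, 0.001], [0.993, 0.117, -0.0], [-0.0, 0.001, -1.0]]
wrist_force: [0.6, 0.5, -1.4]
grip_width: 0.495
finger_force: 52.1
```

```bash
python3 -c "
from h import *
to(.5095,-.1496,.200,96.6)"
```

```text
pos [ 0.5097 -0.1491  0.226 ] yaw 96.74 q6 67.0 t 12.6 F [ 0.64  0.51 -1.44] -> tx ty tz [-0.0024 -0.0012  0.13  ] rz 0.003
```

>>> {"api": "play_rows", "payload": {
  "commands": [
    {"rx": 0,"ry": 0,"rz": 0,"tx": -0.002,"ty": 0,"tz": 0.04,"claw": -0.3},
    {"rx": 0,"ry": 0,"rz": 0,"tx": -0.002,"ty": 0,"tz": 0.07,"claw": -0.3},
    {"rx": 0,"ry": 0,"rz": 0,"tx": -0.002,"ty": 0,"tz": 0.09,"claw": -0.3},
    {"rx": 0,"ry": 0,"rz": 0,"tx": -0.002,"ty": 0,"tz": 0.11,"claw": -0.3},
    {"rx": 0,"ry": 0,"rz": 0,"tx": -0.002,"ty": 0,"tz": 0.13,"claw": -0.3},
    {"rx": 0,"ry": 0,"rz": 0,"tx": -0.002,"ty": 0,"tz": 0.135,"claw": -0.3},
    {"rx": 0,"ry": 0,"rz": 0,"tx": -0.002,"ty": 0,"tz": 0.135,"claw": -0.3}
  ]
}}

```text
time: 13.18
eef_pos: [0.5094, -0.1501, 0.1973]
tool_rot: [[-0.116, 0.993, -0.001], [0.993, 0.116, 0.0], [0.0, -0.001, -1.0]]
wrist_force: [0.1, 0.0, -1.4]
grip_width: 0.493
finger_force: 52.1
```

```bash
python3 c.py
```

```text
pos [ 0.5094 -0.1501  0.1973] yaw 96.67 q6 66.9 t 13.18 F [ 0.12  0.04 -1.4 ] -> tx ty tz [0.0033 0.0014 0.1013] rz 0.006
[-0.8  0.1 -2.3]
[ 0.1 -0.8 -1.6]
[ 0.5 -0.  -1.3]
[ 0.3  0.8 -2.9]
[   0    0    0    0    0    0    0    0 1697 3475    0    0    0    0
   38]
pan z 0.12727956929796214 5210
```

Threaded again: the pan is unmoved. I lower it onto the first weight.

>>> {"api": "play_rows", "payload": {
  "commands": [
    {"rx": 0,"ry": 0,"rz": 0,"tx": 0,"ty": 0,"tz": 0.025,"claw": -0.3},
    {"rx": 0,"ry": 0,"rz": 0,"tx": 0,"ty": 0,"tz": 0.05,"claw": -0.3},
    {"rx": 0,"ry": 0,"rz": 0,"tx": 0,"ty": 0,"tz": 0.07,"claw": -0.3},
    {"rx": 0,"ry": 0,"rz": 0,"tx": 0,"ty": 0,"tz": 0.09,"claw": -0.3},
    {"rx": 0,"ry": 0,"rz": 0,"tx": 0,"ty": 0,"tz": 0.09,"claw": -0.3},
    {"rx": 0,"ry": 0,"rz": 0,"tx": 0,"ty": 0,"tz": 0.09,"claw": -0.3}
  ]
}}

```text
time: 13.93
eef_pos: [0.5094, -0.15, 0.1795]
tool_rot: [[-0.116, 0.993, -0.0], [0.993, 0.116, 0.0], [0.0, -0.0, -1.0]]
wrist_force: [-0.6, 0.3, -0.1]
grip_width: 0.493
finger_force: 52.3
```

```bash
python3 c.py
```

```text
pos [ 0.5094 -0.15    0.1795] yaw 96.68 q6 66.9 t 13.93 F [-0.6   0.32 -0.1 ] -> tx ty tz [0.003  0.0013 0.0124] rz 0.006
[-0.6 -0.6 -0.6]
[-1.   0.3  0.3]
[-0.6  0.6 -0.4]
[-1.2  0.7 -0.9]
[   0    0    0    0    0    1 4073 1549    0    0    0    0   43   90
   83]
pan z 0.12065289860650108 5839
```

Pan down 6.6 mm, as it should be for flat contact. I release and rise.

>>> {"api": "play_rows", "payload": {
  "commands": [
    {"rx": 0,"ry": 0,"rz": 0,"tx": 0,"ty": 0,"tz": 0,"claw": 0.3},
    {"rx": 0,"ry": 0,"rz": 0,"tx": 0,"ty": 0,"tz": 0,"claw": 0.3},
    {"rx": 0,"ry": 0,"rz": 0,"tx": 0,"ty": 0,"tz": 0,"claw": 0.3},
    {"rx": 0,"ry": 0,"rz": 0,"tx": 0,"ty": 0,"tz": 0,"claw": 0.4},
    {"rx": 0,"ry": 0,"rz": 0,"tx": 0,"ty": 0,"tz": -0.1,"claw": 0.5},
    {"rx": 0,"ry": 0,"rz": 0,"tx": 0,"ty": 0,"tz": -0.2,"claw": 0.5},
    {"rx": 0,"ry": 0,"rz": 0,"tx": 0,"ty": 0,"tz": -0.35,"claw": 0.5},
    {"rx": 0,"ry": 0,"rz": 0,"tx": 0,"ty": 0,"tz": -0.5,"claw": 0.5},
    {"rx": 0,"ry": 0,"rz": 0,"tx": 0,"ty": 0,"tz": -0.6,"claw": 0.5},
    {"rx": 0,"ry": 0,"rz": 0,"tx": 0,"ty": 0,"tz": -0.6,"claw": 0.5},
    {"rx": 0,"ry": 0,"rz": 0,"tx": 0,"ty": 0,"tz": -0.6,"claw": 0.5}
  ]
}}

```text
time: 15.1
eef_pos: [0.5101, -0.1502, 0.3006]
tool_rot: [[-0.116, 0.993, 0.002], [0.993, 0.116, -0.001], [-0.001, 0.002, -1.0]]
wrist_force: [-0.4, -0.4, 0.2]
grip_width: 0.75
finger_force: 0.0
```

```bash
python3 e.py; python3 - <<'E'
from h import *
out=[]
for n in('wrist','scene','side'):
    p,d,P=cloud(n); i=p.astype(int)
    near=(np.hypot(P[...,0]-.46,P[...,1]+.15)<.07)&(P[...,2]<.12)&(P[...,2]>.015)
    q=P[near&(i[...,0]-np.maximum(i[...,1],i[...,2])>40)]; print(n,'red z',np.percentile(q[:,2],[10,50,90]).round(4))
    out.append(p)
h=[cv2.resize(x,(390,390),interpolation=cv2.INTER_CUBIC) for x in(out[0][150:350,180:380],out[2][150:220,270:340])]
save(np.hstack(h),'end.png')
E
```

```text
weight top 0.16676164394633342 0.0006864982370088666 ((509.7059631347656, -150.1358642578125), (43.23487854003906, 44.61341094970703), 6.579826831817627)
blade 4944 (np.float64(0.3650184169656627), ((508.5767517089844, -139.03408813476562), (32.3065071105957, 3.787656307220459), 5.960237979888916))
pan z 0.11880929250137032 1860
pos [ 0.5097 -0.1501  0.2993] yaw 96.68 q6 66.9 t 15.15 F [-0.04  0.82 -0.9 ] -> tx ty tz [ 1.5999 -0.0374  0.1463] rz -0.336
wrist red z [0.0521 0.0531 0.0543]
scene red z [0.0304 0.054  0.0551]
side red z [0.05   0.0516 0.0531]
```

View pics/end.png

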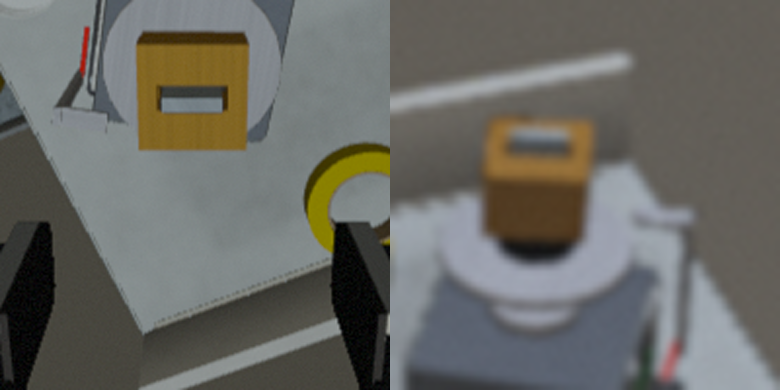

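Both weights lie flat on each other: the weight top is 48 mm above the pan, as it should be. The joint is at about 0.030, and the pointer at z 0.053 is inside the green band. The gripper is clear, so I hand in.

```bash
python3 -c "
from rig import close_job
print(close_job())"
```

```text
the job is handed in; nothing more can be done
None
```

The job is handed in: two brass weights lie flat on the blade, and the pointer measures inside the green band (pan sunk about 30 mm). The third weight, the turquoise look-alike and the bystanders were left where they stood.

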